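Load the case into the screwing nest, fold the hold-down frame and latch it

ROBOT

A 6-joint arm with a two-finger parallel gripper is mounted at the origin on the work surface. World frame = base frame: x ahead of the robot, y to its left, z up, the work surface at z = 0. Lengths are in m, angles in rad, forces in N, time in s.
With the tool pointing down it reaches from about 0.35 to 0.8 m from the base axis. Payload 7.3 kg.
Tool frame: the origin (TCP) lies midway between the tips of the shut fingers; the grasp point (between the pads) lies 19 mm behind it; z points along the fingers, x is the direction in which the jaws open and shut, and the axes are right-handed (so a half turn about z gives the same grasp; the last joint's range is limited). The gripper opens to 85 mm and grips with 20 to 120 N. Pads are 22 mm wide; open, the fingers measure 114 mm over their backs; the gripper's body (76 mm by 85 mm) begins 54 mm behind the grasp point. The pads swing forward as they close: fully open they stand 13 mm farther back than shut.
Start: joints at [-1.462, 0.342, 1.524, -0, 1.275, -0.146], TCP at [0.132, -0.508, 0.231] pointing down, gripper open.
Joint ranges: [-2.53, 2.53], [-0.77, 2.02], [0.04, 2.7], [-1, 4.14], [0.28, 2.66], [-3.11, 3.11]. Speed limits (rad/s): [2.57, 2.57, 3.14, 3.14, 3.14, 3.14].

INTERFACE

Orientations are given as a rotation vector (axis times angle).
In Python, from rig import robot, cams gives the robot as it stands.
- The arm moves only by the shell command python3 -m jog 'ROWS' [FORCE]. ROWS is JSON, one flat list of numbers, 5 for each row, row after row: the closure, from 0 (fully open) to 1 (shut), then the shift along the tool's x, y, z in mm, then the turn about the tool's z in units of 5 degrees (1.0 is 5 degrees). A call has 1 to 12 rows; each row is the pose to reach, as a shift and turn from the pose commanded when the call began, along the tool's axes at that moment; what a row does not reach only later rows make up. A row lasts 1/12 s, in which the tool goes at most 41.7 mm and 7.16 degrees, less where a joint would pass 70% of its speed; a pose out of reach is approached as far as the arm can. A call with a gripper value outside its range is refused whole. The fingers move at their own pace and stop on an object; FORCE is the grip in N (left out, the last holds). Time passes only in rows, so rows that repeat a pose let the fingers close. It gives the time, the measured TCP pose, the force and the opening at its end, in the units of the state.
- robot.state(): the state, without advancing time (a new reading comes with each control period).
- cams.capture(name): name is "scene" or "top" or "wrist"; returns (picture, depth): 400x640x3 uint8, red, green, blue; 400x640 float32, m along the optical axis (not along the pixel's ray), 0 where there is no reading.
- cams.calibration(name): a dict with "fx", "fy", "cx", "cy" (pixels), "T" (4x4, takes a point from camera to world coordinates). Camera axes: x right, y down, z forward; pixel columns grow to the right and rows downward; lengths in m; the calibration is good to about 2 mm. A picture is of the moment at which its call begins: read the wrist's pose just before it. calibration takes no time and is no camera call; for the wrist camera it gives the pose at the moment of the call.
- robot.close_job(): hands the job in, once; it reports no verdict.
The state is a dict: "clock": time; "joint_positions": joint angles; "qd": joint speeds; "joint_torque": joint torques, N m; "tool_pos": TCP position; "ee_rot": TCP orientation; "contact_force": force on the tool from outside, world axes, zero at the start; "wrist_torque": the same for the moment, N m; "finger_gap": opening from 0.0 (shut) to 1.0 (fully open).
Only numpy, scipy, OpenCV 4.12 (cv2) and the standard library are available. Lean on these libraries where they do the work, as an engineer would, in place of code of your own. Each camera call takes 0.05 s, during which the arm holds its last target. There are 200 camera calls.

TASK

Put the black case with the blue connector into the pocket of the white nest, right way up with its connector in the slot of the near wall, so that it sits flat and fully home, without ramming it. When it is seated and let go, fold the hold-down frame all the way down over it by its red bar, and only then slide the yellow latch fully across to lock the frame. Leave the other things on the bench where they are.

Things in the scene. Friction and masses are not known exactly. Their poses are not given: they have to be found in the camera images.
- shell: black plastic device case, 100 (x) x 60 (y) x 32 (z) mm, about 0.16 kg, lying flat on the bench. Origin: centre of its underside; z up. A blue connector, 22 wide (y) and 12 high, sticks out 9 mm from the middle of its -x end. (A grey, thinner part of the same plan is only the cover.)
- shell_port (a point): outer end of the case's blue connector, 59 mm from the case's centre towards its -x, 13 mm above its underside
- nest: fixture fixed to the bench, yaw varies. Origin: centre under its pocket, at bench level; x along the pocket away from the robot to the hinge, y left, z up. Green base plate 12 mm thick (x -125 to 100, y +-65); white pocket block on it; hinge ears at x 80, y +-41, top 72; aluminium latch bracket 32 (x) x 50 (y) at (-78, 71), top 68 mm
- frame (a joint): angle of the aluminium hold-down frame (rad): 0 folded down, 1.6 to 1.85 at the start (upright, leaning a little away from the robot). Stiff hinge: stays at any angle, 2 to 5 N at the bar moves it. Two rails 8 wide, 10 mm thick at y = +-26, joined 42 and 112 mm from the hinge: 44 mm free between them. Folded down it clears a seated case by 1 mm
- frame_bar (a point): middle of the red handle bar at the frame's end, round, 14 mm thick, 84 mm long, parallel to the nest's y, 178 mm from the hinge. Folded down it lies at x = -100, z = 63 mm of the nest.
- frame_hinge (a point): middle of the hinge axis, which runs along the nest's y; at x = 78, y = 0, z = 63 mm of the nest
- latch (a joint): travel of the sliding latch (m): 0 back (frame free), 0.030 fully across; it slides towards the nest's -y and stays where left, friction about 1.5 N
- latch_grip (a point): grip point of the latch, 12 mm below the top of its yellow post. The post is 12 x 12 mm and stands 36 mm above a dark steel tongue 16 mm wide (x); in the nest's frame the tongue's top is at z = 75 mm, this point at z = 99, the post's top at z = 111. At latch 0 this point is at x = -78, y = 78 mm of the nest.
- cover: bystander: grey plastic cover 100 x 60 x 12 mm, origin centre of its underside
- driver: bystander: black electric screwdriver lying on the bench along its x, 36 mm thick, reaching from -65 to +140 mm of its origin, which is at bench level
- screw_dish: bystander: round steel dish 80 mm wide, 22 mm high, origin centre of its underside
- pocket (a point): centre of the pocket floor, 24 mm above the bench. Pocket 104 (x) x 64 (y) x 16 mm deep, walls 12 mm thick, top 40 mm above the bench. The middle 54 mm of both long walls is open down to the floor, for the fingers. The seated case's origin is at this point, its x along the nest's x, its top 56 mm above the bench
- slot (a point): middle of the slot, 30 mm wide and as deep as the pocket, in the near (-x) end wall of the pocket, for the connector; at x = -58 mm of the nest. The far end wall has none
There are look-alikes about, which are no part of the job. What is shaped like the shell but turquoise is not meant.

How it is judged:
By the outcome, as a careful person would: the job done as asked, in the order asked, and still so for the second after the job is handed in, with the robot touching nothing.
It also fails if it takes over 72 s, if anything falls off the work surface, if the arm or the gripper's body presses on something with over 40 N, if the wrist force passes 120 N, or if a joint passes its speed limit or range.

## Working session

There is one attempt and no reset: what is moved stays moved. The work goes in short steps, Python scripts to look and compute and a shell command to move; the robot and the scene stay as the last step left them, time stands still between calls to the robot, and variables do not carry over. Pictures are saved under pics/ and viewed, about 8 in all and at most 12, crops included, and the job is handed in when it is done.

```bash
ls; mkdir -p pics; cat > h.py <<'E'
import numpy as np, cv2
from scipy.spatial.transform import Rotation as R
from rig import robot, cams
def snap(n,f,crop=None):
    c=cams.calibration(n); im,d=cams.capture(n)
    np.savez('pics/'+f+'.npz',im=im,d=d,**c)
    o=im[...,::-1]
    cv2.imwrite('pics/'+f+'.png',o); return im,d,c
def load(f): 
    z=np.load('pics/'+f+'.npz'); return z['im'],z['d'],z
def cloud(d,c):
    v,u=np.mgrid[0:400,0:640]
    p=np.stack([(u-c['cx'])/c['fx']*d,(v-c['cy'])/c['fy']*d,d,np.ones_like(d)],-1)@np.array(c['T']).T
    return p[...,:3]
E
python3 - <<'E'
from h import *
s=robot.state();print({k:np.round(v,3) for k,v in s.items()})
a=snap('top','top0')[0];b=snap('scene','sc0')[0]
print(cams.calibration('top')['T'],cams.calibration('scene')['T'])
E
```

```text
pics
{'clock': np.float64(0.0), 'joint_positions': array([-1.462,  0.343,  1.525, -0.   ,  1.275, -0.146]), 'qd': array([ 0.001,  0.   ,  0.001, -0.   , -0.001, -0.001]), 'joint_torque': array([ 3.0000e-03, -4.3367e+01, -2.4601e+01,  0.0000e+00,  8.0000e-03,
       -0.0000e+00]), 'tool_pos': array([ 0.132, -0.508,  0.231]), 'ee_rot': array([-2.485e+00,  1.921e+00,  2.000e-03]), 'contact_force': array([-0.747,  0.529, -0.3  ]), 'wrist_torque': array([-0.063, -0.027,  0.019]), 'finger_gap': np.float64(0.998)}
[[-0.00834432 -0.99887674  0.04664368  0.49068961]
 [-0.99994719  0.00861494  0.00560392  0.00823756]
 [-0.00599946 -0.04659446 -0.99889587  1.16167764]
 [ 0.          0.          0.          1.        ]] [[ 8.08448366e-01  4.54007134e-01 -3.74551413e-01  8.95287174e-01]
 [ 5.88566926e-01 -6.24117980e-01  5.13873254e-01 -4.52569291e-01]
 [-4.62148121e-04 -6.35888566e-01 -7.71780745e-01  8.12284682e-01]
 [ 0.00000000e+00  0.00000000e+00  0.00000000e+00  1.00000000e+00]]
```

View pics/top0.png

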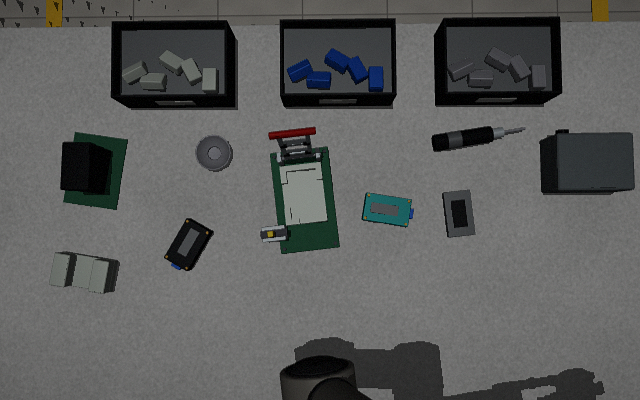

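View pics/sc0.png

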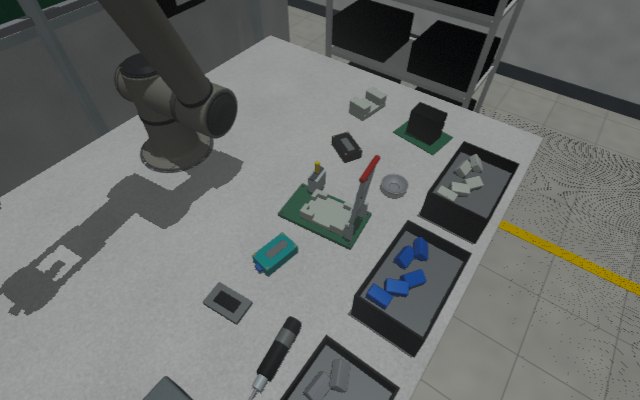

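The top view shows the black shell at (188,245) with its connector at (178,266), and the nest at (305,195) with the frame upright, the red bar at (292,132) and the latch post at (270,233). The scene view agrees. Next I'll measure from the depth data.

```bash
python3 - <<'E'
from h import *
im,d,c=load('top0'); P=cloud(d,c)
f=lambda x:np.round(x,4)
# shell
sub=np.zeros((400,640),bool); sub[205:285,150:225]=1
m=sub&(P[...,2]>0.026)&(P[...,2]<.05)
def rect(m,z=None):
    q=P[m]; r=cv2.minAreaRect((q[:,:2]*1000).astype(np.float32)); print('n',m.sum(),'rect',r,'z',f(np.median(q[:,2])));return r
rect(m)
blue=sub&(im[...,2].astype(int)>im[...,0]+40); print('blue',f(P[blue].mean(0)),blue.sum())
# bench z near
print('bench z',f(np.median(P[290:300,170:220,2])),f(np.median(P[265:290,300:330,2])))
# green plate
I=im.astype(int); sub[:]=0; sub[125:265,255:350]=1
g=sub&(I[...,1]>I[...,0]+15)&(I[...,1]>I[...,2]+10); rect(g&(P[...,2]<.03))
w=sub&(I.min(-1)>150)&(abs(P[...,2]-.04)<.006); rect(w)
w=sub&(I.min(-1)>120)&(abs(P[...,2]-.024)<.006); rect(w)
red=sub&(I[...,0]>I[...,1]+60)&(I[...,1]<60); q=P[red];print('red',f(q.mean(0)),f(q.min(0)),f(q.max(0)));rect(red)
y=sub&(I[...,0]>I[...,2]+60)&(I[...,1]>90); print('yel',f(P[y].mean(0)),y.sum(),f(P[y].max(0)))
for k,b in dict(cyan=(185,235,355,420),dish=(130,175,190,240)).items():
    s=np.zeros_like(sub); s[b[0]:b[1],b[2]:b[3]]=1; rect(s&(P[...,2]>.012))
# scene cam
im,d,c=load('sc0'); P=cloud(d,c);I=im.astype(int)
s=np.zeros_like(sub); s[120:180,325:370]=1
rect(s&(P[...,2]>.027)&(P[...,2]<.05))
s[:]=0;s[150:250,270:385]=1
red=s&(I[...,0]>I[...,1]+60)&(I[...,1]<60); print('red',f(P[red].mean(0)))
y=s&(I[...,0]>I[...,2]+60)&(I[...,1]>90); print('yel',f(P[y].mean(0)),f(P[y].max(0)))
# fingers clearance
E
```

```text
n 1292 rect ((451.6812744140625, 307.5380859375), (60.92802047729492, 100.25946044921875), 59.98982620239258) z 0.0318
blue [0.4035 0.3356 0.0196] 29
bench z -0.0 0.0003
n 2528 rect ((547.34765625, 53.26979064941406), (223.7886505126953, 128.684814453125), 6.386682033538818) z 0.0122
n 1 rect ((584.3463134765625, 101.91535949707031), (0.0, 0.0), 0.0) z 0.0378
n 1677 rect ((553.7833862304688, 53.96729278564453), (114.00630950927734, 88.3474349975586), 5.776298999786377) z 0.0241
red [0.6548 0.0642 0.2464] [0.6465 0.0256 0.2417] [0.6625 0.1055 0.2504]
n 233 rect ((654.5982055664062, 65.55543518066406), (9.502150535583496, 81.04232788085938), 5.6697845458984375) z 0.2463
yel [0.4741 0.1187 0.1116] 27 [0.4794 0.1247 0.1149]
n 1340 rect ((525.0136108398438, -89.3765640258789), (193.70948791503906, 72.82353973388672), 88.76984405517578) z 0.0324
n 584 rect ((570.422119140625, 158.77410888671875), (331.7808532714844, 77.43106079101562), 48.95526885986328) z 0.0179
n 435 rect ((482.8379821777344, 259.2352294921875), (99.47343444824219, 220.62693786621094), 28.570724487304688) z 0.0318
red [0.6609 0.0603 0.2508]
yel [0.4776 0.119  0.1103] [0.4832 0.1244 0.1132]
```

```bash
cat >> h.py <<'E'
def plan(x,y,z,yaw,s=None):
    """rows shift for TCP at x,y,z(m), jaw axis (tool x) along world yaw deg mod 180, tool down"""
    s=s or robot.state(); M=R.from_rotvec(s['ee_rot']).as_matrix()
    sh=M.T@(np.array([x,y,z])-s['tool_pos'])*1000
    cur=np.degrees(np.arctan2(M[1,0],M[0,0])); t=-((yaw-cur+90)%180-90)
    print('shift',np.round(sh,1),'turn',round(t/5,2),'cur yaw',round(cur,1),'q6',round(s['joint_positions'][5],2),'q1',round(s['joint_positions'][0],2),'tilt',np.round(M[:,2],3),'t',round(s['clock'],2))
E
python3 - <<'E'
from h import *
plan(.40,-.10,.25,60); plan(.4517,.3075,.20,60)
E
```

```text
shift [-327.1 -361.8  -18.8] turn 8.92 cur yaw -75.4 q6 -0.15 q1 -1.46 tilt [-0.     0.001 -1.   ] t 0.1
shift [-708.3 -514.6   31.7] turn 8.92 cur yaw -75.4 q6 -0.15 q1 -1.46 tilt [-0.     0.001 -1.   ] t 0.1
```

```bash
python3 -m jog '[0,-40,-45,-19,-1.4,0,-80,-90,-19,-2.8,0,-120,-134,-19,-4.2,0,-160,-178,-19,-5.6,0,-200,-222,-19,-7,0,-240,-266,-19,-8.4,0,-280,-310,-19,-9.8,0,-327,-362,-19,-11.2,0,-367,-377,-19,-12.6,0,-406,-392,-19,-14,0,-445,-407,-19,-15.4,0,-484,-422,-19,-16.8]'
python3 -c "
from h import *
plan(.4517,.3075,.20,60)"
```

```text
clock: 1.1
tool_pos: [0.3761, -0.0749, 0.2501]
ee_rot: [3.132, 0.245, 0.0]
contact_force: [1.4, -0.2, 0.5]
finger_gap: 1.001
shift [ 134.  -366.    50.1] turn -10.21 cur yaw 8.9 q6 -0.55 q1 -0.4 tilt [ 0. -0. -1.] t 1.1
```

```bash
python3 -m jog '[0,12,-33,0,-0.9,0,24,-66,0,-1.8,0,37,-100,5,-2.8,0,50,-135,10,-3.8,0,62,-170,15,-4.8,0,75,-205,20,-5.8,0,88,-240,25,-6.8,0,100,-275,30,-7.8,0,112,-310,40,-8.8,0,125,-340,50,-9.6,0,134,-366,50,-10.2,0,134,-366,50,-10.2]'
python3 -c "
from h import *
plan(.4517,.3075,.20,60); snap('wrist','w0')"
```

```text
clock: 2.1
tool_pos: [0.4534, 0.309, 0.1986]
ee_rot: [-2.72, -1.569, 0.001]
contact_force: [-0.0, -0.0, -0.1]
finger_gap: 1.002
shift [-2.2 -0.7 -1.4] turn -0.01 cur yaw 59.9 q6 -0.59 q1 0.46 tilt [-0.001  0.001 -1.   ] t 2.1
```

View pics/w0.png

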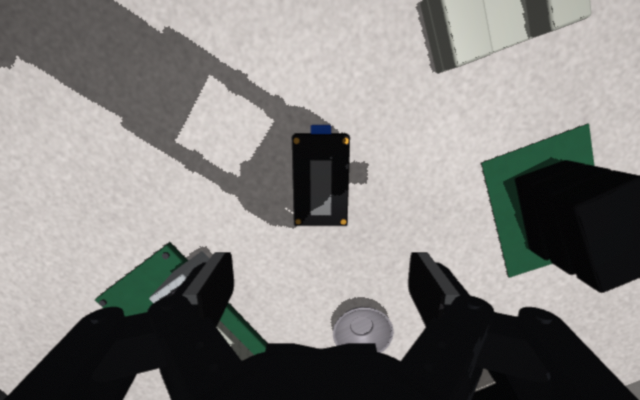

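The wrist view shows the shell at (321,180), its connector at (320,129), and the fingers clear of it. I'll take its pose from this close view.

```bash
python3 - <<'E'
from h import *
im,d,c=load('w0'); P=cloud(d,c)
s=np.zeros((400,640),bool); s[115:240,280:365]=1
m=s&(P[...,2]>.026)&(P[...,2]<.04)
r=cv2.minAreaRect((P[m][:,:2]*1000).astype(np.float32));print(r,m.sum(),np.median(P[m][:,2]))
I=im.astype(int);b=s&(I[...,2]>I[...,0]+50);print(P[b].mean(0))
plan(r[0][0]/1000,r[0][1]/1000,-.001,60)
# nest: high-res? plate edges in wrist
E
```

```text
((452.6096496582031, 308.3515319824219), (60.054229736328125, 98.87034606933594), 59.72574996948242) 5098 0.031444928136359684
[0.4060571  0.33544784 0.01821011]
shift [  1.3  -1.  199.9] turn -0.04 cur yaw 59.8 q6 -0.59 q1 0.46 tilt [-0.002 -0.001 -1.   ] t 2.15
```

```bash
python3 -m jog '[0,1,-1,40,0,0,1,-1,80,0,0,1,-1,120,0,0,1,-1,150,0,0,1,-1,175,0,0,1,-1,190,0,0,1,-1,199,0,0,1,-1,199,0,0.3,1,-1,199,0,0.6,1,-1,199,0,0.6,1,-1,199,0,0.6,1,-1,199,0]' 45
python3 -m jog '[0.6,0,0,0,0,0.6,0,0,0,0,0.6,0,0,0,0]'

```

```text
clock: 3.15
tool_pos: [0.4544, 0.3068, 0.0029]
ee_rot: [2.726, 1.561, 0.005]
contact_force: [-0.2, -0.8, 6.7]
finger_gap: 0.697
clock: 3.4
tool_pos: [0.4544, 0.3068, 0.0029]
ee_rot: [2.726, 1.561, 0.005]
contact_force: [0.3, -0.5, 6.8]
finger_gap: 0.694
```

```bash
python3 -m jog '[0.3,0,0,0,0,0.1,0,0,0,0,0.1,0,0,0,0,0.1,0,0,0,0]'; python3 -m jog '[0.1,0,0,-4,0,0.1,0,0,-6,0,0.1,0,0,-6,0]';python3 -m jog '[0.6,0,0,0,0,0.6,0,0,0,0,0.6,0,0,0,0,0.6,0,0,0,0,0.6,0,0,0,0,0.6,0,0,0,0]' 45

```

```text
clock: 3.73
tool_pos: [0.4531, 0.3064, 0.0012]
ee_rot: [2.726, 1.561, -0.0]
contact_force: [-0.1, 1.0, 0.5]
finger_gap: 0.9
clock: 3.98
tool_pos: [0.4535, 0.3066, 0.0076]
ee_rot: [2.726, 1.561, 0.001]
contact_force: [0.4, 0.9, -0.2]
finger_gap: 0.9
clock: 4.48
tool_pos: [0.4534, 0.3065, 0.0075]
ee_rot: [2.726, 1.561, 0.001]
contact_force: [-0.4, 0.5, 5.5]
finger_gap: 0.692
```

```bash
python3 -m jog '[0.6,0,0,-5,0,0.6,0,0,-15,0,0.6,0,0,-45,0,0.6,0,0,-85,0,0.6,0,0,-125,0,0.6,0,0,-160,0,0.6,0,0,-172,0,0.6,0,0,-172,0]'
python3 -c "
from h import *
plan(.5605,.0535,.17,96.1)"
```

```text
clock: 5.15
tool_pos: [0.4549, 0.3072, 0.1836]
ee_rot: [2.726, 1.561, 0.012]
contact_force: [1.0, 0.4, -1.4]
finger_gap: 0.69
shift [-165.5  219.5   13.5] turn -7.3 cur yaw 59.6 q6 -0.59 q1 0.45 tilt [ 0.007  0.003 -1.   ] t 5.15
```

```bash
python3 -m jog '[0.6,-20,26,0,-0.9,0.6,-42,56,0,-1.8,0.6,-65,86,0,-2.8,0.6,-88,116,0,-3.8,0.6,-110,146,0,-4.8,0.6,-132,175,0,-5.8,0.6,-150,199,5,-6.6,0.6,-162,214,10,-7.1,0.6,-165,219,13,-7.3,0.6,-165,219,13,-7.3,0.6,-165,219,13,-7.3]'
python3 -c "
from h import *
plan(.5605,.0535,.17,96.1); snap('wrist','w1')"
```

```text
clock: 6.07
tool_pos: [0.5576, 0.0531, 0.1646]
ee_rot: [-2.1, -2.333, 0.003]
contact_force: [-0.8, 1.2, -2.1]
finger_gap: 0.694
shift [ 0.1  2.9 -5.4] turn -0.02 cur yaw 96.0 q6 -1.72 q1 -0.04 tilt [-0.003  0.    -1.   ] t 6.07
```

View pics/w1.png

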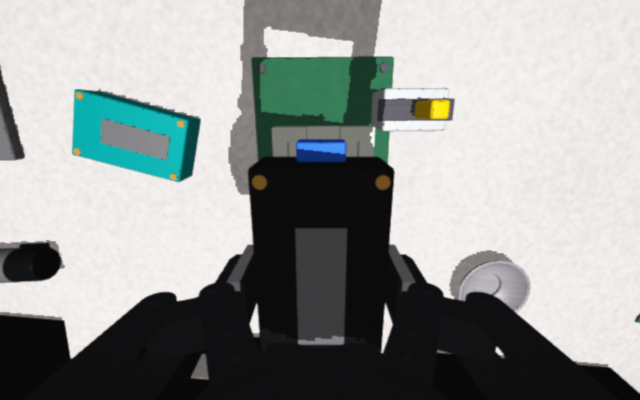

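The wrist view shows the held case centred at about x=320 with the connector at (321,150). The green plate's near corners are at (253,58) and (393,58), and the latch post is at (438,108). Next I'll fit the nest pose and the held case pose from this same image.

```bash
cat > fit.py <<'E'
from h import *
from scipy import ndimage as nd
def line(p): # fit line robust
    vx,vy,x,y=cv2.fitLine(p.astype(np.float32),cv2.DIST_HUBER,0,.01,.01).ravel(); return np.array([x,y]),np.array([vx,vy])
im,d,c=load('w1'); P=cloud(d,c); I=im.astype(int)
T=np.array(c['T'])
def ray(uv,z):
    uv=np.asarray(uv,float); r=np.c_[(uv[:,0]-c['cx'])/c['fx'],(uv[:,1]-c['cy'])/c['fy'],np.ones(len(uv))]@T[:3,:3].T
    return (T[:3,3]+r*((z-T[2,3])/r[:,2])[:,None])[:,:2]
g=(I[...,1]>I[...,0]+8)&(I[...,1]>I[...,2]+4)&(abs(P[...,2]-.012)<.008); g[:, :245]=0; g[:,400:]=0; g[:50]=0
# near edge: top row per column
cols=np.arange(262,385); uv=[(x,np.flatnonzero(g[:,x])[0]-.5) for x in cols if g[:,x].any()]
q=ray(uv,.012); p0,v0=line(q); yaw=np.degrees(np.arctan2(v0[0],-v0[1])); yaw=(yaw+90)%180-90
print('near edge yaw',-yaw if 0 else yaw, p0)
rows=np.arange(62,120); L=ray([(np.flatnonzero(g[r])[0]-.5,r) for r in rows],.012)
rr=np.r_[60:85]; Rr=ray([(np.flatnonzero(g[r])[-1]+.5,r) for r in rr],.012)
v=np.array([-v0[1],v0[0]]); v*=np.sign(v[0]); n=np.array([-v[1],v[0]]) # v nest x, n nest y
print('nest x dir',np.degrees(np.arctan2(v[1],v[0])),'left-edge dir',line(L)[1],'y left img',np.median(L@n)*1e3,'y right img',np.median(Rr@n)*1e3,'width',np.median(Rr@n-L@n)*1e3)
ox=np.median(q@v)+.125; oy=(np.median(L@n)+np.median(Rr@n))/2
print('nest origin',v*ox+n*oy)
O=v*ox+n*oy
# yellow
y=(I[...,0]>I[...,2]+60)&(I[...,1]>90)&(P[...,2]>.108); w=P[y][:,:2]-O; print('yellow top nest',np.c_[w@v,w@n].mean(0),P[y][:,2].mean(),'z')
# connector
b=(I[...,2]>I[...,0]+50)&(I[...,1]<140); b[:130]=0;b[170:]=0;b[:,:290]=0;b[:,355:]=0
w=P[b][:,:2]-O; xx=w@v;yy=w@n; print('conn x',np.percentile(xx,[1,50,99]),'y',np.percentile(yy,[1,50,99]),'z',np.percentile(P[b][:,2],[1,50,99]))
# case top surface
k=(P[...,2]>.155)&(P[...,2]<.205)&(I.max(-1)<140); k[:160]=0;k[250:]=0;k[:,:240]=0;k[:,400:]=0
w=P[k];A=np.c_[w,np.ones(len(w))]; co=np.linalg.lstsq(np.c_[(w[:,:2]-O)@v,(w[:,:2]-O)@n,np.ones(len(w))],w[:,2],rcond=None)[0];print('top plane slopes x,y',co)
z=co[2]
r2=np.arange(185,240); l=ray([(np.flatnonzero(k[r])[0]-.5,r) for r in r2],z);rt=ray([(np.flatnonzero(k[r])[-1]+.5,r) for r in r2],z)
for e in (l,rt): 
    a,b_=line(e); w=e-O; s=np.polyfit(w@v,w@n,1); print('case side y',np.median(w@n),'slope deg',np.degrees(np.arctan(s[0])))
E
python3 fit.py
```

```text
near edge yaw 5.9868546 [0.43827274 0.03779241]Traceback (most recent call last):
  File "fit.py", line 18, in <module>
    print('nest x dir',np.degrees(np.arctan2(v[1],v[0])),'left-edge dir',line(L)[1],'y left img',np.median(L@n)*1e3,'y right img',np.median(Rr@n)*1e3,'width',np.median(Rr@n-L@n)*1e3)
                                                                                                                                                                        ~~~~^~~~
ValueError: operands could not be broadcast together with shapes (25,) (58,)
```

```bash
sed -i "s/,'width'.*$/)/" fit.py; python3 fit.py
```

```text
near edge yaw 5.9868546 [0.43827274 0.03779241]
nest x dir 5.9868565 left-edge dir [0.99410194 0.10844991] y left img -68.7359600122169 y right img 59.787247154588854
nest origin [0.56221017 0.05446138]
yellow top nest [-0.07909143  0.0723329 ] 0.11111629257005429 z
conn x [-0.06547208 -0.06020752 -0.05651552] y [-0.01251806 -0.0025174   0.00904263] z [0.16816762 0.17545481 0.17701358]
top plane slopes x,y [8.61262443e-02 1.85317148e-04 1.91283889e-01]
case side y -0.03044109856319362 slope deg 0.45649934118326035
case side y 0.026961025806559236 slope deg 0.11349888621481848
```

```bash
cat >> fit.py <<'E'
print('----')
k=np.zeros_like(k); k[172:225,275:370]=1
w=P[k];co=np.linalg.lstsq(np.c_[(w[:,:2]-O)@v,(w[:,:2]-O)@n,np.ones(len(w))],w[:,2],rcond=None)[0];print('top plane',co)
print('rows z',[(r,np.round(np.median(P[r,290:350,2]),4)) for r in range(140,340,15)])
w=P[80:140,365:470].reshape(-1,3); cx=I[80:140,365:470].reshape(-1,3)
nx=(w[:,:2]-O)@v; ny=(w[:,:2]-O)@n
for lo,hi in ((.06,.0705),(.0705,.079),(.105,.115)):
    s=(w[:,2]>lo)&(w[:,2]<hi); print(lo,s.sum(),np.round(np.percentile(nx[s],[2,50,98]),4),np.round(np.percentile(ny[s],[2,50,98]),4),np.median(cx[s],0))
E
python3 fit.py | sed '1,/----/d'
```

```text
top plane [-0.29639754 -0.00038872  0.17608354]
rows z [(140, np.float64(0.1695)), (155, np.float64(0.1755)), (170, np.float64(0.1884)), (185, np.float64(0.1886)), (200, np.float64(0.1886)), (215, np.float64(0.1886)), (230, np.float64(0.189)), (245, np.float64(0.1891)), (260, np.float64(0.1889)), (275, np.float64(0.1889)), (290, np.float64(0.1889)), (305, np.float64(0.1889)), (320, np.float64(0.1889)), (335, np.float64(0.1889))]
0.06 1374 [-0.0946 -0.0874 -0.0637] [0.046  0.0699 0.0941] [241. 243. 245.]
0.0705 1055 [-0.0864 -0.0787 -0.0714] [0.0416 0.0588 0.0963] [105. 103. 110.]
0.105 380 [-0.0845 -0.0791 -0.0737] [0.0673 0.0721 0.0785] [247. 229.  22.]
```

```bash
cat >> fit.py <<'E'
print('====')
G=I.sum(-1)
fr=[]; cf=[]
for x in list(range(265,290))+list(range(352,378)):
    col=P[140:185,x,2]; j=np.flatnonzero(col>.184)
    if len(j): fr.append((x,140+j[0]-.5))
for x in range(303,340):
    col=P[130:160,x,2]; j=np.flatnonzero(col>.172)
    if len(j): cf.append((x,130+j[0]-.5))
a=(ray(fr,.1889)-O); b=(ray(cf,.176)-O)
print('case front x',np.percentile(a@v,[10,50,90]),'conn front x',np.percentile(b@v,[10,50,90]),np.percentile(b@n,[0,50,100]))
zz=P[...,2]>.184
for r in (190,205,220): 
    j=np.flatnonzero(zz[r,230:410])+230; w=ray([(j[0]-.5,r),(j[-1]+.5,r)],.1889)-O; print(w@n)
s=robot.state();w=s['tool_pos'][:2]-O; print('tcp nest',w@v,w@n,s['tool_pos'][2])
E
python3 fit.py | sed '1,/====/d'
```

```text
case front x [-0.05751867 -0.05712668 -0.05711494] conn front x [-0.06572899 -0.06572738 -0.06572556] [-0.00940899 -0.00164498  0.00611997]
[-0.03123412  0.02750324]
[-0.03126548  0.02753045]
[-0.03129779  0.0275585 ]
tcp nest -0.004488630031821667 -0.0002790892102469274 0.16516835778283748
```

```bash
cat >> fit.py <<'E'
print('####')
e=[]
for x in list(range(276,300))+list(range(350,368)):
    j=np.flatnonzero(P[100:150,x,2]>.03); e.append((x,100+j[0]-.5))
w=ray(e,.04)-O; print('wall near edge x',np.percentile(w@v,[10,50,90]))
nx=(P[...,:2]-O)@v; ny=(P[...,:2]-O)@n
for r in (129,132,135): 
    j=np.flatnonzero((abs(P[r,:,2]-.04)<.006)&(abs(ny[r])<.06)); j2=np.flatnonzero((abs(P[r,:,2]-.024)<.006)&(abs(ny[r])<.06))
    print(r,'wall y',ny[r,j[[0,-1]]],'slot y',ny[r,j2[[0,-1]]] if len(j2) else None)
E
python3 fit.py | sed '1,/####/d'
```

```text
wall near edge x [-0.06508037 -0.065077   -0.0650644 ]
129 wall y [-0.04494261  0.04503843] slot y [-0.01496815  0.01351198]
132 wall y [-0.04430641  0.04415219] slot y [-0.01495544  0.01497888]
135 wall y [-0.04427784  0.04417226] slot y [-0.01497594  0.01452405]
```

```bash
python3 -m jog '[0.6,0.7,3,10,0,0.6,1.5,6,40,0,0.6,1.5,6,70,0,0.6,1.5,6,95,0,0.6,1.5,6,108,0,0.6,1.5,6,108,0,0.6,1.5,6,108,0]'
cat > fit2.py <<'E'
from h import *
import sys
f=sys.argv[1]; im,d,c=snap('wrist',f)
P=cloud(d,c); I=im.astype(int); T=np.array(c['T'])
s=robot.state(); yaw=np.radians(6.1); v=np.array([np.cos(yaw),np.sin(yaw)]); n=np.array([-v[1],v[0]])
O=np.array([.5612,.0545]); w=s['tool_pos'][:2]-O; print('tcp nest',w@v,w@n,s['tool_pos'][2],s['contact_force'])
nx=(P[...,:2]-O)@v; ny=(P[...,:2]-O)@n; z=P[...,2]
zt=np.median(z[225:250,300:340]); print('case top z',zt,'bottom',zt-.032)
def ext(m,a,ax): 
    return np.round(np.percentile(a[m],[0.5,99.5])*1e3,1)
m=(abs(z-zt)<.004)&(abs(nx)<.07)&(abs(ny)<.04); print('case y',ext(m,ny,0),'x min',ext(m,nx,0),m.sum())
b=(I[...,2]>I[...,0]+50)&(I[...,1]<140)&(abs(ny)<.02)&(nx<-.04)&(nx>-.08); print('conn y',ext(b,ny,0),'x',ext(b,nx,0))
k=(abs(z-.04)<.005)&(nx>-.075)&(nx<-.054)&(abs(ny)<.055)&(I.min(-1)>50); print('wall y',ext(k,ny,0),'x',ext(k,nx,0),k.sum())
sl=k&(abs(ny)<.022); print('slot edges', ny[sl&(ny<0)].max()*1e3 if (sl&(ny<0)).any() else 0, ny[sl&(ny>0)].min()*1e3 if (sl&(ny>0)).any() else 0)
E
python3 fit2.py w2
```

```text
clock: 6.7
tool_pos: [0.5639, 0.0563, 0.0574]
ee_rot: [-2.098, -2.337, 0.002]
contact_force: [0.2, -0.4, -1.6]
finger_gap: 0.694
tcp nest 0.003753112491926564 0.0011794723711419535 0.0585713162699298 [ 0.48792345  0.03775835 -1.38054714]
case top z 0.08178189467413516 bottom 0.04978189467413516
case y [-31.6  31.7] x min [-48.7  38.2] 24600
conn y [-10.1  15.2] x [-70.5 -49. ]
wall y [-44.7  46.4] x [-73.8 -54. ] 2392
slot edges -14.851661653579212 14.89970464181961
```

View pics/w2.png

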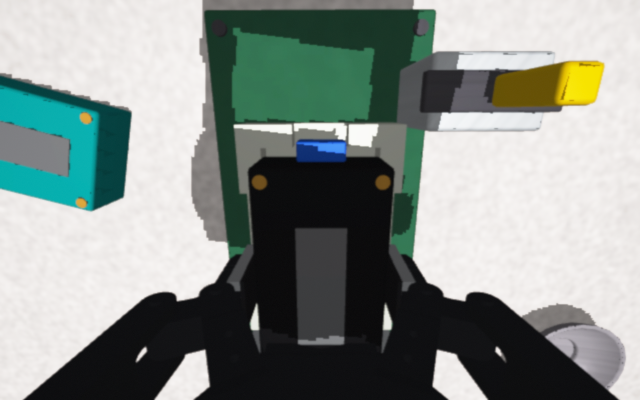

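The case and connector are centred on the slot: the connector spans 297–346 and the slot 292–348. I'll now check the fore-aft alignment by casting rays.

```bash
cat > fit3.py <<'E'
from h import *
import sys
im,d,c=load(sys.argv[1]); P=cloud(d,c); T=np.array(c['T'])
yaw=np.radians(6.1); v=np.array([np.cos(yaw),np.sin(yaw)]); n=np.array([-v[1],v[0]]); O=np.array([.5612,.0545])
def ray(uv,z):
    uv=np.asarray(uv,float); r=np.c_[(uv[:,0]-c['cx'])/c['fx'],(uv[:,1]-c['cy'])/c['fy'],np.ones(len(uv))]@T[:3,:3].T
    return (T[:3,3]+r*((z-T[2,3])/r[:,2])[:,None])[:,:2]-O
zt=np.median(P[225:250,300:340,2]); Z=P[...,2]
def first(cols,r0,r1,zz): return [(x,r0+np.flatnonzero(Z[r0:r1,x]>zz)[0]-.5) for x in cols if (Z[r0:r1,x]>zz).any()]
a=ray(first(list(range(268,290))+list(range(352,375)),140,185,zt-.004),zt)
b=ray(first(range(305,338),132,160,zt-.017),zt-.013)
e=ray(first(list(range(250,285))+list(range(355,385)),105,145,.032),.04)
xw=np.median(e@v)
print('zt',zt,'case centre x: front',(np.median(a@v)+.05-xw-.064)*1e3,'conn',(np.median(b@v)+.059-xw-.064)*1e3,'wall',xw)
for r in (190,215,240):
    j=np.flatnonzero(abs(Z[r,230:410]-zt)<.004)+230; w=ray([(j[0]-.5,r),(j[-1]+.5,r)],zt)@n*1e3; print('case y',w,w.mean())
w=ray([(292,130),(348,130)],.04)@n*1e3; print('slot',w,w.mean())
# yaw relative
for q in (a,e): print('yaw',np.degrees(np.arctan(np.polyfit(q@n,q@v,1)[0])))
E
python3 fit3.py w2
```

```text
zt 0.08178189467413516 case centre x: front 0.5041363099593105 conn 0.9363780561954388 wall -0.064107565143405
case y [-28.936402    29.73130108] 0.39744953995817234
case y [-28.84712772  29.6496064 ] 0.4012393382593711
case y [-29.18184669  29.99254414] 0.4053487268123135
slot [-14.45689874  14.71097142] 0.127036338263526
yaw -1.5873328423629895
yaw -1.2519208148181722
```

```bash
python3 -m jog '[0.6,-0.3,-0.7,5,0,0.6,-0.3,-0.7,10,0,0.6,-0.3,-0.7,14,0,0.6,-0.3,-0.7,18,0,0.6,-0.3,-0.7,21,0,0.6,-0.3,-0.7,21,0]'; python3 -m jog '[0.6,0,0,1,0,0.6,0,0,2,0,0.6,0,0,3,0,0.6,0,0,4,0,0.6,0,0,4,0]'
```

```text
clock: 7.25
tool_pos: [0.5634, 0.055, 0.0364]
ee_rot: [-2.1, -2.336, 0.001]
contact_force: [-0.9, -0.0, -1.0]
finger_gap: 0.691
clock: 7.67
tool_pos: [0.5637, 0.055, 0.033]
ee_rot: [-2.1, -2.336, 0.0]
contact_force: [-0.5, -0.3, -2.4]
finger_gap: 0.692
```

```bash
python3 -m jog '[0.6,0,0,0.5,0,0.6,0,0,1,0,0.6,0,0,1.5,0,0.6,0,0,1.5,0]'; python3 fit2.py w3 | head -2
```

```text
clock: 8.0
tool_pos: [0.5637, 0.055, 0.0316]
ee_rot: [-2.1, -2.336, 0.0]
contact_force: [1.2, 0.1, -2.2]
finger_gap: 0.695
tcp nest 0.002574170024493669 0.0002588082507172191 0.03159741342165655 [-0.30326214 -0.695629   -1.28415579]
case top z 0.05588349427456832 bottom 0.023883494274568318
```

```bash
python3 -m jog '[0.6,0,0,0.5,0,0.6,0,0,1,0,0.6,0,0,1,0]';python3 -m jog '[0.6,0,0,0.5,0,0.6,0,0,1,0,0.6,0,0,1,0]'
```

```text
clock: 8.3
tool_pos: [0.5638, 0.055, 0.0315]
ee_rot: [2.1, 2.336, 0.0]
contact_force: [-2.7, 0.3, 6.1]
finger_gap: 0.691
clock: 8.55
tool_pos: [0.5638, 0.055, 0.0315]
ee_rot: [2.1, 2.336, 0.001]
contact_force: [-5.2, -0.6, 14.6]
finger_gap: 0.694
```

```bash
python3 -m jog '[0.6,0,0,-1.5,0,0.4,0,0,-1.5,0,0.2,0,0,-1.5,0,0,0,0,-1.5,0,0,0,0,-1.5,0,0,0,0,-1.5,0]'; python3 -m jog '[0,0,0,-10,0,0,0,0,-40,0,0,0,0,-80,0,0,0,0,-120,0,0,0,0,-160,0,0,0,0,-200,0,0,0,0,-240,0,0,0,0,-250,0,0,0,0,-250,0]'
python3 - <<'E'
from h import *
plan(.6556,.0645,.28,6.1); snap('wrist','w4')
E
```

```text
clock: 9.05
tool_pos: [0.5638, 0.055, 0.0311]
ee_rot: [2.1, 2.336, -0.0]
contact_force: [0.4, 0.2, -0.4]
finger_gap: 0.996
clock: 9.8
tool_pos: [0.5652, 0.055, 0.2861]
ee_rot: [2.095, 2.331, 0.009]
contact_force: [-0.3, 0.6, 0.3]
finger_gap: 0.999
shift [-0.2 90.9  6.9] turn -18.0 cur yaw 96.1 q6 -1.72 q1 -0.04 tilt [ 0.009 -0.    -1.   ] t 9.8
```

View pics/w4.png

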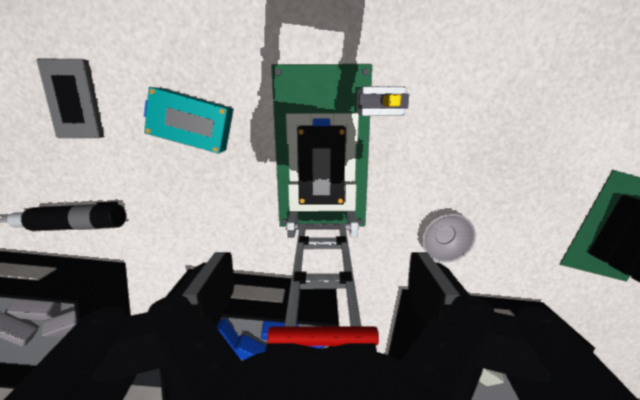

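The case is in the pocket at (320,165) with its connector in the slot at (321,122). The frame is upright, with its bar at (322,336). I'll check that the case is flat and locate the bar and the camera offset.

```bash
python3 - <<'E'
from h import *
im,d,c=load('w4');P=cloud(d,c);I=im.astype(int);T=np.array(c['T'])
s=robot.state();M=R.from_rotvec(s['ee_rot']).as_matrix();print('cam in tool mm',M.T@(T[:3,3]-s['tool_pos'])*1e3)
for r in (135,150,175,195): print(r,[round(float(np.median(P[r-2:r+3,x-3:x+4,2])),4) for x in (304,321,338)])
red=(I[...,0]>I[...,1]+60)&(I[...,1]<60); q=P[red]; print('red',q.mean(0),q[:,2].max(),np.percentile(q,[1,99],0))
E
```

```text
cam in tool mm [  -1.01341252  -73.32762975 -144.60208124]
135 [0.0553, 0.0553, 0.0555]
150 [0.0554, 0.0559, 0.055]
175 [0.0552, 0.056, 0.0555]
195 [0.0556, 0.0556, 0.0555]
red [0.64891418 0.06406221 0.24893624] 0.4273422683310077 [[0.55324702 0.0247429  0.23880804]
 [0.66087729 0.10450581 0.35884619]]
```

```bash
python3 -m jog '[0,0,0,-10,1.4,0,0,0,-10,2.8,0,0,0,-10,4.2,0,0,0,-10,5.6,0,0,0,-10,7,0,0,0,-10,8.4,0,-3,15,-10,9.8,0,-6,30,-10,11.2,0,-9,45,-10,12.6,0,-12,60,-10,14,0,-14,75,-10,15.4,0,-15,91,-10,16.8]'
python3 -c "
from h import *
plan(.6562,.0496,.221,6.1)"
```

```text
clock: 10.85
tool_pos: [0.6557, 0.0496, 0.2886]
ee_rot: [-3.125, -0.321, 0.007]
contact_force: [0.1, 0.5, 1.0]
finger_gap: 1.0
shift [ 0.8  0.2 67.5] turn 1.13 cur yaw 11.7 q6 -0.25 q1 -0.04 tilt [-0.005  0.    -1.   ] t 10.85
```

```bash
python3 -m jog '[0,0,0,0,1.1,0,0,0,20,1.1,0,0,0,45,1.1,0,0,0,60,1.1,0,0,0,68,1.1,0,0,0,68,1.1]'
python3 -m jog '[0.8,0,0,0,0,0.8,0,0,0,0,0.8,0,0,0,0,0.8,0,0,0,0,0.8,0,0,0,0,0.8,0,0,0,0,0.8,0,0,0,0,0.8,0,0,0,0]' 25
python3 -c "
from h import *
plan(.6562,.0496,.221,6.1)"
```

```text
clock: 11.35
tool_pos: [0.6542, 0.0498, 0.2192]
ee_rot: [-3.136, -0.181, 0.011]
contact_force: [0.5, 0.1, 0.3]
finger_gap: 1.001
clock: 12.02
tool_pos: [0.6563, 0.0498, 0.2237]
ee_rot: [3.136, 0.181, 0.003]
contact_force: [2.1, 0.2, 0.9]
finger_gap: 0.197
shift [-0.1  0.2  2.7] turn 0.1 cur yaw 6.6 q6 -0.16 q1 -0.04 tilt [ 0.002 -0.    -1.   ] t 12.02
```

```bash
python3 -m jog '[1,0,0,0,0,1,0,0,0,0,1,0,0,0,0,1,-7,0,-0.5,0,1,-16,0,-0.7,0,1,-28.5,0,-0.3,0,1,-42,-0.3,1.2,0,1,-55,-0.4,3.6,0,1,-68,-0.5,7,0,1,-80.5,-0.6,11.4,0.1,1,-92,-0.8,16.6,0.1,1,-104.5,-0.9,23,0.1]' 30
python3 -c "
from h import *
s=robot.state();w=s['tool_pos'][:2]-[.6388,.0628];v=np.array([np.cos(.1065),np.sin(.1065)]);print(w@v,s['tool_pos'][2]+.019-.063,s['contact_force'])"
```

```text
clock: 13.02
tool_pos: [0.5566, 0.0387, 0.2047]
ee_rot: [3.135, 0.17, 0.026]
contact_force: [7.7, 2.9, 12.0]
finger_gap: 0.153
-0.08433841055024165 0.16070921360848858 [ 7.69134412  2.94655469 12.02913126]
```

```bash
python3 -m jog '[1,0,0,0,0,1,-11,0,7,0,1,-22,0,15,0,1,-32,0,23.5,0,1,-41.6,-0.2,33,0,1,-50,-0.2,43,0,1,-58.3,-0.3,54,0,1,-65,-0.4,65,0,1,-71.7,-0.4,77,0,1,-77,-0.5,89,0,1,-81.4,-0.6,102,0,1,-81.4,-0.6,102,0]'
python3 -c "
from h import *
s=robot.state();w=s['tool_pos'][:2]-[.6388,.0628];v=np.array([np.cos(.1065),np.sin(.1065)]);print(w@v,s['tool_pos'][2]+.019-.063,s['contact_force'],s['tool_pos'])"
```

```text
clock: 14.02
tool_pos: [0.4689, 0.034, 0.0961]
ee_rot: [-3.131, -0.166, 0.004]
contact_force: [3.3, 17.9, -4.4]
finger_gap: 0.146
-0.17199088573204377 0.05208823994000107 [ 3.31134919 17.86863487 -4.40812631] [0.46890413 0.03403574 0.09608824]
```

```bash
python3 -c "
from h import *
im,d,c=snap('scene','sc1'); cv2.imwrite('pics/sc1c.png',cv2.resize(im[80:280,200:440,::-1],None,fx=3,fy=3))
s=robot.state();print(s['contact_force'],s['wrist_torque'],s['tool_pos'],s['joint_positions'])"
```

```text
[ 2.25311536 19.52577331 -5.07473421] [ 3.13000032 -0.35044217  0.17709322] [0.4690422  0.03405146 0.09659903] [-0.09425805  0.40948542  1.85004208  0.00677697  0.88622247 -0.20441695]
```

View pics/sc1c.png

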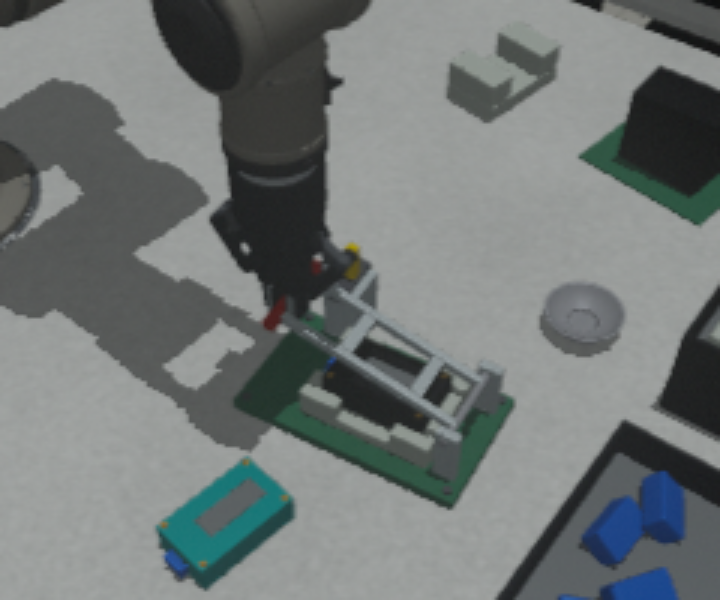

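The picture shows the frame nearly down, held at the bar, with nothing else touched. There is about 19 N sideways in the grip, so I'll relieve that first.

```bash
python3 -m jog '[1,0,-1.5,0,0,1,0,-3,0,0,1,0,-3,0,0]'; python3 -c "
from h import *
s=robot.state();print(s['contact_force'],s['wrist_torque'],s['tool_pos'])"
```

```text
clock: 14.32
tool_pos: [0.4692, 0.0343, 0.0973]
ee_rot: [-3.136, -0.168, 0.005]
contact_force: [0.6, 5.3, -4.8]
finger_gap: 0.146
[ 0.55083665  5.26012434 -4.7715948 ] [0.8605687  0.069047   0.12769249] [0.46924055 0.03426015 0.09733991]
```

```bash
python3 -m jog '[1,-2,-1,7,0,1,-3.5,-1,13,0,1,-4.5,-1,20,0,1,-5.5,-1,26,0,1,-6.5,-1,33,0,1,-7.5,-1,39,0,1,-8,-1,45,0,1,-8,-1,50,0,1,-8,-1,50,0]'; python3 -c "
from h import *
s=robot.state();print(s['contact_force'],s['wrist_torque'],s['tool_pos'])"
```

```text
clock: 15.07
tool_pos: [0.4631, 0.034, 0.0492]
ee_rot: [-3.137, -0.167, -0.002]
contact_force: [-4.7, 3.6, 17.3]
finger_gap: 0.145
[-4.69154505  3.59017492 17.34075968] [0.73445152 0.67887552 0.04256825] [0.46310254 0.0339767  0.04921389]
```

```bash
python3 -m jog '[1,0,0,1.5,0,1,0,0,1.5,0,1,0,0,1.5,0]'; python3 - <<'E'
from h import *
s=robot.state();print(s['contact_force'])
im,d,c=snap('scene','sc2');P=cloud(d,c);I=im.astype(int)
red=(I[...,0]>I[...,1]+60)&(I[...,1]<60);red[:150]=0;red[260:]=0;red[:,:270]=0;red[:,385:]=0
print(P[red].mean(0),np.percentile(P[red],[2,98],0))
cv2.imwrite('pics/sc2c.png',cv2.resize(im[130:260,260:400,::-1],None,fx=4,fy=4,interpolation=cv2.INTER_CUBIC))
E
```

```text
clock: 15.32
tool_pos: [0.4632, 0.0339, 0.049]
ee_rot: [3.137, 0.167, 0.004]
contact_force: [-9.8, 2.7, 33.6]
finger_gap: 0.142
[-9.78312098  2.69699202 33.61127071]<stdin>:5: RuntimeWarning: Mean of empty slice.
  ret = um.true_divide(
Traceback (most recent call last):
IndexError: index -1 is out of bounds for axis 0 with size 0
```

```bash
python3 -m jog '[1,0,0,-3,0,1,0,0,-3,0,0.8,0,0,-3,0,0.6,0,0,-3,0,0.55,0,0,-3,0,0.55,0,0,-3,0]';  python3 -m jog '[0.55,0,0,-10,0,0.55,0,0,-40,0,0.55,0,0,-80,0,0.55,0,0,-120,0,0.55,0,0,-160,0,0.55,0,0,-180,0,0.55,0,0,-180,0]'; python3 - <<'E'
from h import *
s=robot.state();print(s['contact_force'])
im,d,c=snap('scene','sc2')
cv2.imwrite('pics/sc2c.png',cv2.resize(im[130:260,260:400,::-1],None,fx=4,fy=4,interpolation=cv2.INTER_CUBIC))
for nm in('scene','top','wrist'):
    im,d,c=(im,d,c) if nm=='scene' else snap(nm,nm+'A')
    P=cloud(d,c);I=im.astype(int)
    red=(I[...,0]>I[...,1]+60)&(I[...,1]<60)&(abs(P[...,0]-.46)<.06)&(abs(P[...,1]-.045)<.08)&(P[...,2]<.2)
    y=(I[...,0]>I[...,2]+60)&(I[...,1]>90)&(P[...,2]>.105)&(P[...,2]<.12)
    if red.any(): print(nm,red.sum(),P[red].mean(0),np.percentile(P[red],[2,98],0),'yel',P[y].mean(0) if y.any() else 0)
E
```

```text
clock: 15.87
tool_pos: [0.4618, 0.0337, 0.0489]
ee_rot: [-3.137, -0.167, 0.003]
contact_force: [-2.4, 2.7, -0.3]
finger_gap: 0.446
clock: 16.45
tool_pos: [0.4654, 0.0331, 0.2346]
ee_rot: [3.135, 0.167, 0.017]
contact_force: [0.9, -0.1, 0.1]
finger_gap: 0.452
[ 0.89757966 -0.14907063  0.10739455]
scene 8 [0.46106433 0.0795496  0.06902909] [[0.45736306 0.07540256 0.06760229]
 [0.46424149 0.08295347 0.07065855]] yel [0.47750311 0.11903173 0.11018742]
wrist 803 [0.46137974 0.04758936 0.06851398] [[0.45303687 0.00561874 0.06602024]
 [0.46905699 0.08429879 0.0703435 ]] yel [0.47568381 0.119169   0.11004461]
```

View pics/sc2c.png

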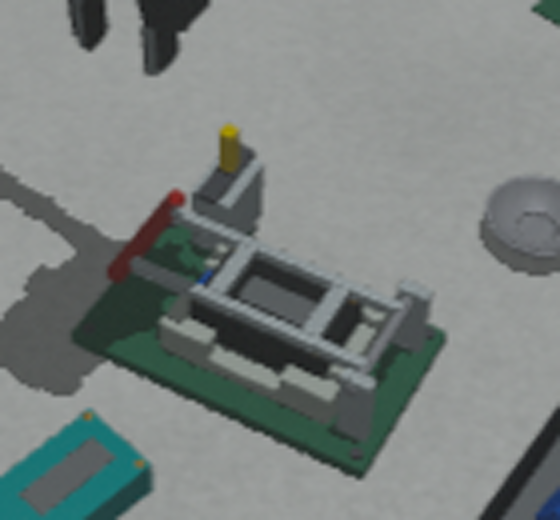

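The picture shows the frame flat over the case, with the bar top measured at z=0.070, which is its folded height. The latch is still back. Now I'll go beside the latch post.

```bash
python3 -m jog '[1,0,-30,0,0,1,0,-60,0,0,1,0,-90,0,0,1,0,-112,0,0,1,0,-112,0,0,1,0,-112,0,0,1,0,-112,0,0]'; python3 -c "
from h import *
plan(.4728,.149,.087,6.1)"
```

```text
clock: 17.18
tool_pos: [0.4503, 0.1446, 0.2284]
ee_rot: [3.136, 0.168, -0.004]
contact_force: [-0.1, -0.7, 0.7]
finger_gap: 0.001
shift [ 23.2  -2.1 141.3] turn 0.0 cur yaw 6.1 q6 0.04 q1 0.15 tilt [-0.002 -0.001 -1.   ] t 17.18
```

```bash
python3 -m jog '[1,12,-2,0,0,1,23,-2,20,0,1,23,-2,60,0,1,23,-2,100,0,1,23,-2,130,0,1,23,-2,141,0,1,23,-2,141,0]' 60; python3 -m jog '[1,0,4,0,0,1,0,8,0,0,1,0,12,0,0,1,0,15,0,0,1,0,18,0,0,1,0,21,0,0,1,0,24,0,0,1,0,24,0,0]';python3 -c "
from h import *
plan(.4728,.149,.087,6.1);print(robot.state()['contact_force'])"
```

```text
clock: 17.77
tool_pos: [0.4711, 0.1479, 0.0851]
ee_rot: [3.136, 0.164, -0.012]
contact_force: [0.2, 0.2, 0.2]
finger_gap: 0.003
clock: 18.43
tool_pos: [0.476, 0.1252, 0.0889]
ee_rot: [3.137, 0.167, 0.001]
contact_force: [0.8, 0.5, -0.5]
finger_gap: 0.001
shift [ -0.6 -24.    1.9] turn -0.0 cur yaw 6.1 q6 -0.0 q1 0.1 tilt [ 0. -0. -1.] t 18.43
[ 0.79310619  0.46439054 -0.53041881]
```

```bash
python3 -m jog '[1,0,2,0,0,1,0,5,0,0,1,0,8,0,0,1,0,10,0,0,1,0,11,0,0,1,0,11,0,0]';python3 - <<'E'
from h import *
print(robot.state()['contact_force'],robot.state()['wrist_torque'])
for nm in('scene','wrist','top'):
    im,d,c=snap(nm,nm+'B')
    P=cloud(d,c);I=im.astype(int)
    y=(I[...,0]>I[...,2]+60)&(I[...,1]>90)&(P[...,2]>.08)&(P[...,2]<.12)&(P[...,0]<.6)
    if y.any(): print(nm,y.sum(),P[y].mean(0))
E
```

```text
clock: 18.93
tool_pos: [0.477, 0.1144, 0.0885]
ee_rot: [3.137, 0.167, -0.001]
contact_force: [-0.2, -0.2, -1.1]
finger_gap: -0.001
[-0.24104603 -0.16798254 -1.09645882] [-0.00728651 -0.00608156 -0.00681086]
```

```bash
python3 -m jog '[1,0,1.5,0,0,1,0,3,0,0,1,0,3.5,0,0,1,0,4,0,0]';python3 -m jog '[1,0,1,0,0,1,0,2,0,0,1,0,2,0,0]'; python3 -m jog '[1,0,1,0,0,1,0,2,0,0,1,0,2,0,0]'
```

```text
clock: 19.42
tool_pos: [0.4772, 0.1116, 0.0885]
ee_rot: [-3.136, -0.166, 0.001]
contact_force: [0.1, 8.5, 0.2]
finger_gap: 0.002
clock: 19.67
tool_pos: [0.4772, 0.1114, 0.0886]
ee_rot: [-3.133, -0.165, 0.0]
contact_force: [-0.4, 15.9, -0.2]
finger_gap: 0.004
clock: 19.92
tool_pos: [0.4772, 0.1111, 0.0887]
ee_rot: [-3.13, -0.164, 0.0]
contact_force: [-2.4, 24.4, 0.4]
finger_gap: 0.002
```

The latch has hit a firm stop at the expected end of travel. I'll back off, rise and check.

```bash
python3 -m jog '[1,0,-6,0,0,1,0,-20,0,0,1,0,-30,0,0,1,0,-30,-40,0,1,0,-30,-80,0,1,0,-30,-120,0,1,0,-30,-160,0,1,0,-10,-180,0,1,0,10,-180,0,1,0,10,-180,0]'; python3 - <<'E'
from h import *
v=np.array([np.cos(.0995),np.sin(.0995)]);n=np.array([-v[1],v[0]])
for nm in('scene','wrist'):
    im,d,c=snap(nm,nm+'C')
    P=cloud(d,c);I=im.astype(int)
    y=(I[...,0]>I[...,2]+60)&(I[...,1]>90)&(P[...,2]>.105)&(P[...,2]<.118)&(P[...,0]<.6)
    if y.any(): w=P[y].mean(0);print(nm,y.sum(),w,'moved',(w[:2]-[.4757,.1192])@n, (w[:2]-[.5612,.0545])@n)
    red=(I[...,0]>I[...,1]+60)&(I[...,1]<60)&(abs(P[...,0]-.46)<.06)&(abs(P[...,1]-.045)<.08)&(P[...,2]<.2)
    if red.any(): print(red.sum(),P[red].mean(0),np.percentile(P[red][:,2],98))
E
```

```text
clock: 20.75
tool_pos: [0.4799, 0.0945, 0.2703]
ee_rot: [3.135, 0.165, 0.006]
contact_force: [-0.3, 0.2, -0.7]
finger_gap: -0.001
wrist 72 [0.47853726 0.09513388 0.11014048] moved -0.02422892703173289 0.04864428365559422
524 [0.46180735 0.04777178 0.06859725] 0.07053014439813575
```

View pics/wristC.png

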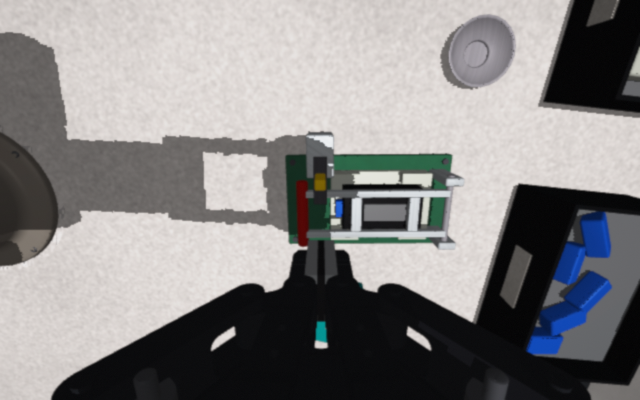

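The wrist view shows the latch post at (320,182) across the rail, the frame flat over the case, and the gripper clear.

```bash
python3 -c "
from rig import robot
print(robot.state()['clock'],robot.state()['contact_force']);print(robot.close_job())"
```

```text
20.85 [-0.87640648  0.12887543 -0.63716577]
the job is handed in; nothing more can be done
None
```

The black case is seated in the nest with the frame folded down over it and the latch fully across. I handed the job in at 20.85 s with the gripper well clear of everything.

- **Case:** It went in right way up with its connector in the slot, and touched bottom gently at 6–15 N. Its top measured level at 55–56 mm all over, against a target of 56 mm.
- **Frame:** I folded it by the red bar to a hard stop. The bar's top then measured 70 mm, which is its folded height. The final push read about 34 N at the wrist.
- **Latch:** I pushed it across only after the frame was down, until it stopped at 24 N. The post then measured about 48.6 mm in the nest's y, against 48 mm for fully across. It had started about 5 mm forward of its back position.

**What disagreed:** During the fold a sideways force of about 19 N built up in the grip, and I relieved it part-way down. After folding, the bar lay about 4 mm to the left (nest +y) of where my nest pose predicted, so my yaw estimate was probably off by a degree or two. Folding and latching still worked normally. In the last view the dish was undisturbed, but I didn't re-measure any of the bystanders.

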